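# Reset the stroke adjuster of a bench dispenser

## Robot

A 6-joint arm with a two-finger parallel gripper is mounted at the origin on the work surface. World frame = base frame: x ahead of the robot, y to its left, z up, the work surface at z = 0. Lengths are in m, angles in rad, forces in N, time in s.
With the tool pointing down it reaches from about 0.25 to 0.775 m from the base axis. Payload 4 kg.
Tool frame: the origin (TCP) lies between the finger pads; the fingertips stand 14 mm ahead of it and the grasp point (between the pads) lies 5 mm behind it (robot.tips_ahead is the distance from the TCP to the fingertips, in m); z points along the fingers, y is the direction in which the jaws open and shut (so a half turn about z gives the same grasp; the last joint's range is limited). The gripper opens to 94 mm and grips with 3 to 60 N. Pads are 16 mm wide; open, the fingers measure 119 mm over their backs; the gripper's body (75 mm by 177 mm) begins 78 mm behind the grasp point.
Start: joints at [-1.308, 0.087, 1.371, -0, 1.684, -0.103], TCP at [0.197, -0.514, 0.22] pointing down, gripper open.
Joint ranges: [-3.1, 3.1], [-0.76, 2.03], [0.27, 2.55], [-1.08, 4.22], [0.17, 2.65], [-2.57, 2.57]. Speed limits (rad/s): [2.79, 2.79, 3.14, 3.14, 3.14, 3.14].

## Interface

Orientations are given as [roll, pitch, yaw] about the fixed x, y, z axes, in that order (R = Rz(yaw) Ry(pitch) Rx(roll)).
In Python, from bench import robot, optics, job gives the robot as it stands.
- The arm moves only by the tool apply_moves, never from a script. Its argument "moves" is a list of rows, each a list of 3 entries, a list of its own where there are three numbers: the shift along the tool's x, y, z in cm, then the turn, a rotation vector about the tool's x, y, z in rad, then the opening, from 0 (shut) to 1 (fully open). In form: [[[tx, ty, tz], [rx, ry, rz], grip], ...]. A call has exactly 10 rows; each row is the pose to reach, as a shift and turn from the pose commanded when the call began, along the tool's axes at that moment; what a row does not reach only later rows make up. A row lasts 1/12 s, in which the tool goes at most 41.7 mm and 7.16 degrees, less where a joint would pass 70% of its speed; a pose out of reach is approached as far as the arm can. A call with a gripper value outside its range is refused whole. The fingers move at their own pace and stop on an object; the grip force is fixed at half the most. Time passes only in rows, so rows that repeat a pose let the fingers close, or fill a call up. It gives the time, the measured TCP pose, the force and the opening at its end, in the units of the state.
- robot.get_obs(): the state, without advancing time (a new reading comes with each control period).
- optics.snapshot(name): name is "side" or "top" or "wrist"; returns the picture (384x512x3 uint8, red, green, blue); there is no depth.
- optics.get_calibration(name): a dict with "fx", "fy", "cx", "cy" (pixels), "rvec" (rotation vector, rad) and "tvec" (3), from world to camera coordinates, as OpenCV has them. Camera axes: x right, y down, z forward; pixel columns grow to the right and rows downward; lengths in m; the calibration is good to about 2 mm. A picture is of the moment at which its call begins: read the wrist's pose just before it. get_calibration takes no time and is no camera call; for the wrist camera it gives the pose at the moment of the call.
- job.close_job(): hands the job in, once; it reports no verdict.
The state is a dict: "time": time; "joint_positions": joint angles; "qvel": joint speeds; "joint_torque": joint torques, N m; "tool_pos": TCP position; "ee_rot": TCP orientation; "wrist_force": force on the tool from outside, world axes, zero at the start; "wrist_torque": the same for the moment, N m; "width": finger opening in m.
Only numpy, scipy, OpenCV 4.12 (cv2) and the standard library are available. Lean on these libraries where they do the work, as an engineer would, in place of code of your own. Each camera call takes 0.05 s, during which the arm holds its last target.

## Task

Reset the stroke of the bench dispenser: turn its lock ring anticlockwise until it is fully free of its seat, turn the adjuster knob so that its pointer lines up with the set mark on the bezel, then turn the lock ring clockwise again until it is firmly tight, about 10 N pushed square at one of its posts (no looser, and not overtightened). The ring clamps the adjuster, so never force the knob while the ring is tight; use no rough force on ring or knob, leave the other things on the bench where they are, and let go at the end.

Things in the scene. Friction and masses are not known exactly. Their poses are not given: they have to be found in the camera images.
- unit: Cream dispenser box, 210 x 210 mm, top at 70 mm, fixed to the bench. Origin: centre of its underside, z up. The upright axis of knob, lock ring and bezel passes through this origin. Bezel, lock ring and knob are stacked on its top.
- ring_hub (a point): Centre of the lock ring's hub, on the axis, 98 mm above the bench: aluminium, radius 30 mm, 82 to 98 mm high, with a bar across it (ring y) that carries an upright steel post at each end. A stiff friction thread: clear of its seat it takes 5 to 7 N at a post to turn; clockwise past the seat this rises by about 8 N per rad. The push flutters by 1 to 3 N while turning: judge it averaged, held still.
- ring (a joint): Angle of the lock ring, rad, growing anticlockwise from above (loosening); cw tightens. Stops at -2.2 and 2.2. It starts tight, within 0.1 of 0, and is free of its seat after 0.05 to 0.7 rad anticlockwise. The seat's angle is not shown and differs each time; turning the knob anticlockwise moves it further clockwise, by up to 1 rad: it must be felt. It stays where it is left unless overtightened.
- post_a (a point): Top centre of one post of the lock ring, on the ring's +y arm: upright steel pin 12 mm in diameter, 64 mm from the axis, its top about 130 mm above the bench, standing 35 mm clear above its arm (arm top at 95 mm, arm 14 mm wide, ends 71 mm from the axis). The post does not rise or fall as the ring turns.
- post_b (a point): Top centre of the opposite post, the same, on the ring's -y arm.
- knob (a joint): Adjuster knob above the lock ring. Value: rad, growing anticlockwise from above; at 0 its pointer points along the unit's +x. Free, it turns with about 0.05 N m; while the ring is tight it is clamped.
- knob_grip (a point): Point on the axis at the height to pinch the knob, about 152 mm above the bench (up to 3 mm more or less). The black grip bar is 44 mm long (knob x), 14 mm wide (knob y), from about 124 to 166 mm high, over a round black skirt of radius 30 mm (118 to 126 mm high). Axes turn with the knob: x towards the pointer.
- pointer (a point): Tip of the small steel pointer on the knob's skirt, 44 mm from the axis, about 122 mm above the bench; its x axis points outwards from the axis through the pointer.
- bezel: Fixed grey bezel disc on top of the box, radius 98 mm, 4 mm thick (top at 74 mm), with fine lines and one set mark. Origin on the axis; its x axis points from the axis to the set mark. The knob starts 0.4 to 1.45 rad clockwise of the mark.
- mark (a point): Middle of the top of the set mark: dark raised bar 24 mm long radially, 6 mm wide, 5 mm high above the bezel, centred 85 mm from the axis.
- press (a joint): Compression (m) of the spring stack under the lock ring, inside the box, unseen: 0 when the ring is free of its seat, about 0.001 when tight as wanted. Too small to read surely from this noisy value.
- rack: Loose grey tube rack with six capped tubes, 84 x 120 mm, 117 mm high, origin under its centre. Leave alone.
- beaker: Loose clear beaker, 72 mm across, 85 mm high, origin under its centre. Leave alone.
- dish: Loose glass dish with lid, 60 mm across, 14 mm high, origin under its centre. Leave alone.

How it is judged:
On the way, in this order (a step that is already met when the one before it is completed fails the run):
1. the lock ring is turned free of its seat (value of joint press below 0.00012 m), for 0.2 s.
2. with the ring free, the knob's pointer is lined up with the set mark (value of joint press below 0.00012 m and angle between the x axis of pointer and the x axis of bezel, either way round below 0.1 rad), for 0.2 s.
At the end, for the whole second after the job is handed in: The pointer is within 0.1 rad of the set mark, the lock ring is tightened to a held push of about 8 to 11 N at a post (clamp compression 0.5 to 1.48 mm) and at rest (angle between the x axis of pointer and the x axis of bezel, either way round below 0.1 rad and value of joint press between 0.0005 and 0.00148 m and velocity of joint ring between -0.05 and 0.05 rad/s); the robot touches nothing.
It fails at once if the knob is forced round while the lock ring is tight (value of joint press above 0.0003 m and (velocity of joint knob above 0.3 rad/s or velocity of joint knob below -0.3 rad/s)).
It fails at once if more than 60 N on the lock ring (contact force between the fingers and ring above 60 N).
It fails at once if more than 90 N on the knob (contact force between the fingers and knob above 90 N).
It fails at once if a bystander is moved by more than 20 mm (distance of any of rack, beaker, dish from where it was at the start of the episode above 0.02 m).
It also fails if it takes over 72 s, if anything falls off the work surface, if the arm or the gripper's body presses on something with over 40 N, if the wrist force passes 120 N, or if a joint passes its speed limit or range.

## Working session

There is one attempt and no reset: what is moved stays moved. The work goes in short steps, Python scripts to look and compute and a tool call to move; the robot and the scene stay as the last step left them, time stands still between calls to the robot, and variables do not carry over. Pictures are saved under pics/ and viewed, and the job is handed in when it is done.

Besides the shell and the picture viewer there is one more tool, called as name(argument=value, ...), one argument or row to a line, values as JSON. apply_moves: Moves the arm, as the interface text tells. Its arguments: {"type":"object","properties":{"moves":{"type":"array"}},"required":["moves"]}

```bash
mkdir -p pics; ls
cat > h.py <<'E'
import sys; sys.path.insert(0,'.')
import numpy as np, cv2
from bench import robot, optics, job
def cal(n):
    c=optics.get_calibration(n); R,_=cv2.Rodrigues(np.array(c['rvec'],float)); return c,R,np.array(c['tvec'],float).ravel()
def ray(n,u,v,z,c=None):
    c,R,t=c or cal(n)
    d=R.T@np.array([(u-c['cx'])/c['fx'],(v-c['cy'])/c['fy'],1.]); o=-R.T@t
    return o+d*(z-o[2])/d[2]
def proj(n,P,c=None):
    c,R,t=c or cal(n)
    p=R@np.array(P,float)+t; return np.array([c['fx']*p[0]/p[2]+c['cx'],c['fy']*p[1]/p[2]+c['cy']])
def snap(n,f):
    im=optics.snapshot(n); cv2.imwrite('pics/'+f+'.png',im[:,:,::-1]); return im
E
python3 - <<'E'
from h import *
print(robot.get_obs())
snap('top','t0');snap('side','s0');snap('wrist','w0')
for n in('top','side'):
    c,R,t=cal(n);print(n,c['fx'],-R.T@t)
E
```

```text
pics
{'time': 0.0, 'joint_positions': array([-1.30812353e+00,  8.79751448e-02,  1.37223803e+00, -1.41640302e-05,
        1.68359650e+00, -1.03105833e-01]), 'qvel': array([ 4.90520663e-04,  6.69237869e-04,  1.21789609e-04,  6.72974844e-05,
        4.43627563e-04, -4.66016713e-04]), 'joint_torque': array([-4.66430320e-04, -3.40176809e+01, -3.02434373e+01,  7.19235744e-02,
        3.29166837e-02, -1.67183757e-04]), 'tool_pos': array([ 0.19657619, -0.51312066,  0.21830137]), 'ee_rot': array([-3.13938596e+00, -2.14180239e-04,  3.65776819e-01]), 'wrist_force': array([ 0.17835227,  0.14733043, -0.05355422]), 'wrist_torque': array([-0.04261964, -0.04133793,  0.02029033]), 'width': 0.0939656774975055}
top 421.16453305791117 [0.406968   0.07019864 1.02984215]
side 388.86818426544517 [0.72798345 0.72887472 0.63448242]
```

View pics/t0.png

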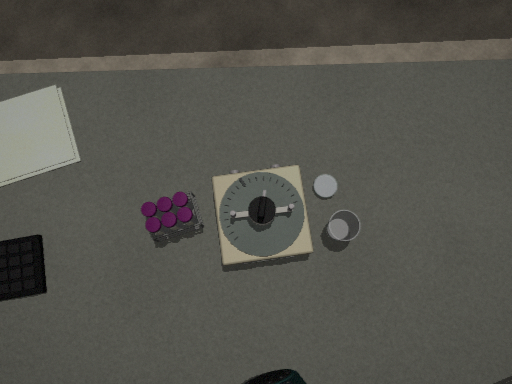

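View pics/s0.png

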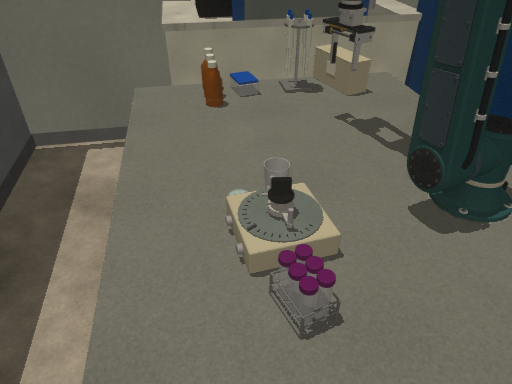

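```bash
python3 - <<'E'
import cv2
im=cv2.imread('pics/t0.png')
cv2.imwrite('pics/t0z.png',cv2.resize(im[90:320,130:400],None,fx=2.5,fy=2.5,interpolation=cv2.INTER_CUBIC))
E
python3 - <<'E'
import cv2
im=cv2.imread('pics/t0.png')
cv2.imwrite('pics/t0y.png',cv2.resize(im[160:265,205:320],None,fx=5,fy=5,interpolation=cv2.INTER_CUBIC))
E
```

```text
(no output)
```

View pics/t0y.png

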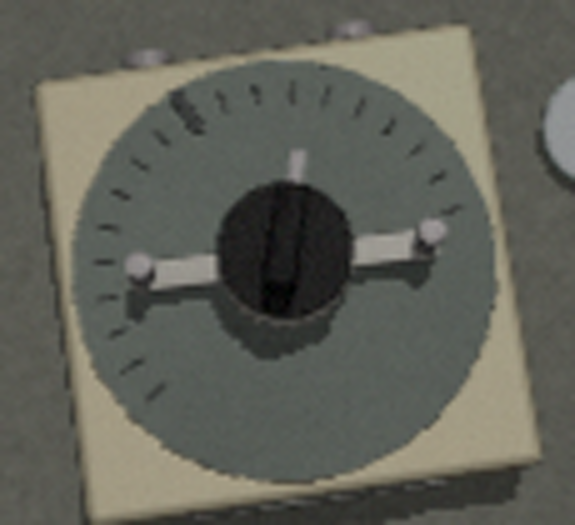

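The top view shows the mark at about px (242.6,182), posts at (232.8,213) and (291.4,206), and the pointer tip at (264.6,190). I'll turn these into positions.

Run:
```python
from h import *
im=cv2.imread('pics/t0.png').astype(int)
b,g,r=im[...,0],im[...,1],im[...,2]
# bezel greenish-grey: print samples
print(im[240,250],im[170,240],im[230,300],im[300,250],im[206,291])
# cream mask -> unit box outline
m=((r-b)>25).astype(np.uint8); m[:160]=0;m[270:]=0;m[:,:205]=0;m[:,320:]=0
cs,_=cv2.findContours(m,cv2.RETR_CCOMP,cv2.CHAIN_APPROX_NONE)
C=cal('top')
for c in sorted(cs,key=cv2.contourArea)[-3:]:
    print(cv2.contourArea(c)); 
    if cv2.contourArea(c)>1000:
        P=np.array([ray('top',u,v,0.072,C)[:2] for u,v in c[:,0]],np.float32)
        print('circ',cv2.minEnclosingCircle(P),cv2.fitEllipse(P),'rect',cv2.minAreaRect(P))
for n,u,v,z in [('mark',242.6,182,.079),('pA',232.8,213,.130),('pB',291.4,206,.130),('ptr',264.6,190.4,.122),('mark_out',205+178/5,160+93/5,.079),('mark_in',205+197/5,160+130/5,.079)]:
    print(n,ray('top',u,v,z,C))
```

```text
[87 91 87] [83 91 91] [83 90 87] [84 89 89] [145 146 149]
4.0
4.0
1719.5
circ ((0.5458292961120605, 0.055043794214725494), 0.14156676828861237) ((0.5458623170852661, 0.05519279092550278), (0.22469402849674225, 0.2255849987268448), 170.2333526611328) rect ((0.5455712676048279, 0.05548590049147606), (0.204658642411232, 0.20503708720207214), 6.591068267822266)
mark [0.61816033 0.09686699 0.079     ]
pA [0.53902484 0.1182023  0.13      ]
pB [ 0.5505128  -0.00880707  0.13      ]
ptr [0.58824772 0.04776811 0.122     ]
mark_out [0.62635695 0.10130425 0.079     ]
mark_in [0.60858875 0.0929399  0.079     ]
```

Axis ≈ (0.545, 0.055). The checks agree: posts 127.5 mm apart, mark at radius 84.5 mm, pointer at radius 43.7 mm. The pointer is at −0.165 rad and the mark at about 0.52 rad. I'll straddle post A with partly open jaws.

```bash
cat >> h.py <<'E'
from scipy.spatial.transform import Rotation as Ro
AX=np.array([0.545,0.055])
def delta(P,yaw,o=None):
    o=o or robot.get_obs(); R=Ro.from_euler('xyz',o['ee_rot']); T=Ro.from_euler('xyz',[np.pi,0,yaw])
    print('shift cm',np.round(R.inv().apply(np.array(P)-o['tool_pos'])*100,2),'rot',np.round((R.inv()*T).as_rotvec(),3))
E
python3 - <<'E'
from h import *
a=np.arctan2(.118-.055,.539-.545);print(a)
p=AX+.064*np.array([np.cos(a),np.sin(a)])
delta([*p,.22],a)
E
```

```text
1.665748033137653
shift cm [ 5.457e+01 -4.677e+01 -5.000e-02] rot [-1.0e-03 -1.0e-03 -1.3e+00]
```

apply_moves(
  moves=[
    [[3, -2.6, 0], [0, 0, -0.07], 0.32],
    [[6, -5.2, 0], [0, 0, -0.14], 0.32],
    [[9, -7.8, 0], [0, 0, -0.21], 0.32],
    [[12, -10.4, 0], [0, 0, -0.28], 0.32],
    [[15, -13, 0], [0, 0, -0.36], 0.32],
    [[18, -15.6, 0], [0, 0, -0.43], 0.32],
    [[21, -18.2, 0], [0, 0, -0.5], 0.32],
    [[24, -20.8, 0], [0, 0, -0.57], 0.32],
    [[27, -23.4, 0], [0, 0, -0.64], 0.32],
    [[30, -26, 0], [0, 0, -0.72], 0.32],
  ],
)

```text
time: 0.98
tool_pos: [0.3842, -0.1616, 0.2194]
ee_rot: [3.141, 0.0, 1.089]
wrist_force: [-0.3, 0.1, 0.9]
width: 0.0317
```

Run:
```python
from h import *
o=robot.get_obs();print(o['joint_positions'],o['width'])
delta([.539,.1187,.22],1.666)
```

```text
[-5.34385248e-01 -2.15088161e-01  1.65622082e+00 -6.51454113e-05
  1.70008102e+00 -5.26404956e-02] 0.03167151558450085
shift cm [32.01  0.73 -0.06] rot [ 0.     0.    -0.577]
```

apply_moves(
  moves=[
    [[4, 0.1, 0], [0, 0, -0.08], 0.32],
    [[8, 0.2, 0], [0, 0, -0.16], 0.32],
    [[12, 0.3, 0], [0, 0, -0.24], 0.32],
    [[16, 0.4, 0], [0, 0, -0.32], 0.32],
    [[20, 0.5, 0], [0, 0, -0.4], 0.32],
    [[24, 0.6, 0], [0, 0, -0.48], 0.32],
    [[28, 0.7, 0], [0, 0, -0.56], 0.32],
    [[31, 0.7, 0], [0, 0, -0.58], 0.32],
    [[32, 0.7, 0], [0, 0, -0.58], 0.32],
    [[32, 0.7, 0], [0, 0, -0.58], 0.32],
  ],
)

```text
time: 1.82
tool_pos: [0.5394, 0.1181, 0.2183]
ee_rot: [-3.14, 0.0, 1.669]
wrist_force: [-0.1, -0.4, -0.1]
width: 0.03
```

Run:
```python
from h import *
o=robot.get_obs();print(o['joint_positions'],o['width'])
delta([.539,.1187,.114],1.666)
im=snap('wrist','w1');C=cal('wrist')
for P in ([.539,.1187,.13],[.55,-.009,.13],[.545,.055,.166]): print(proj('wrist',P,C))
```

```text
[ 1.12876160e-01  9.38323772e-02  1.36583142e+00 -3.49716968e-06
  1.68386921e+00  1.49787701e-02] 0.029979499550792016
shift cm [ 0.06 -0.02 10.43] rot [-0.002  0.     0.003]
[254.60270329 198.28107122]
[253.37460731 320.24375605]
[254.49565175 282.63968691]
```

View pics/w1.png

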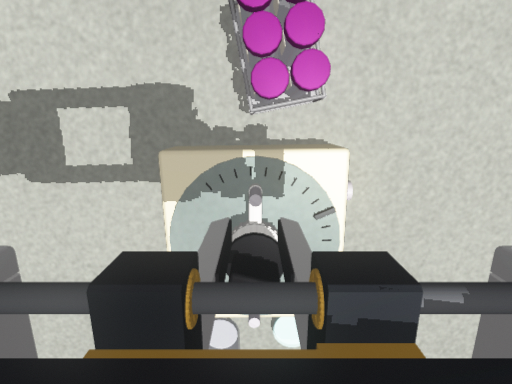

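Run:
```python
from h import *
C=cal('wrist')
im=cv2.imread('pics/w1.png')
cv2.imwrite('pics/w1z.png',cv2.resize(im[140:350,150:360],None,fx=3.7,fy=2.8,interpolation=cv2.INTER_CUBIC))
for v in (188,192,196,200): print(v,ray('wrist',255,v,.13,C))
print(ray('wrist',254,322,.13,C), -C[1].T@C[2])
print([ray('wrist',u,v,.07,C) for u,v in((160,150),(348,148))])
```

```text
188 [0.53844069 0.12827975 0.13      ]
192 [0.53879636 0.12458592 0.13      ]
196 [0.53915446 0.12086679 0.13      ]
200 [0.53951503 0.11712212 0.13      ]
[ 0.55082866 -0.01099454  0.13      ] [0.53238393 0.18604222 0.38555577]
[array([0.43381317, 0.14678397, 0.07      ]), array([0.63530544, 0.16821968, 0.07      ])]
```

View pics/w1z.png

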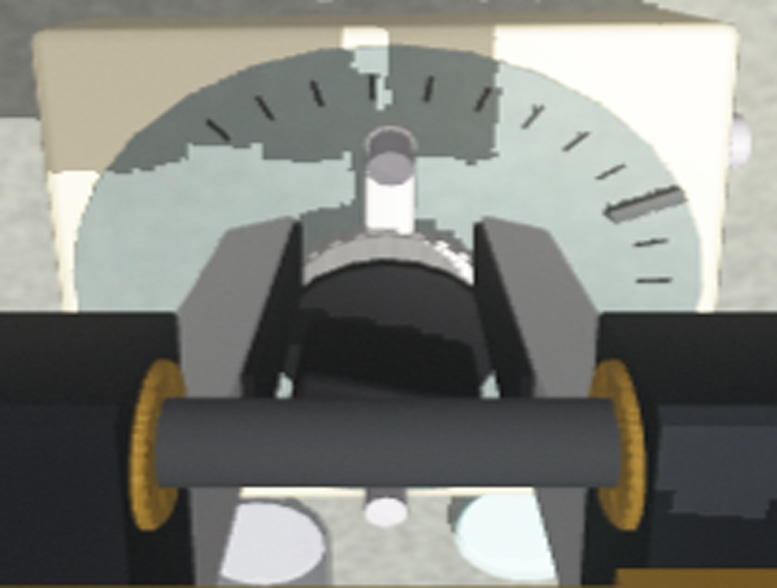

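The post's top disc is at (255,198), matching the prediction (254.6,198.3). I'll descend.

apply_moves(
  moves=[
    [[0, 0, 1.5], [0, 0, 0], 0.32],
    [[0, 0, 3.5], [0, 0, 0], 0.32],
    [[0, 0, 5.5], [0, 0, 0], 0.32],
    [[0, 0, 7.5], [0, 0, 0], 0.32],
    [[0, 0, 9], [0, 0, 0], 0.32],
    [[0, 0, 10], [0, 0, 0], 0.32],
    [[0, 0, 10.4], [0, 0, 0], 0.32],
    [[0, 0, 10.4], [0, 0, 0], 0.32],
    [[0, 0, 10.4], [0, 0, 0], 0.32],
    [[0, 0, 10.4], [0, 0, 0], 0.32],
  ],
)

```text
time: 2.7
tool_pos: [0.5401, 0.116, 0.117]
ee_rot: [3.139, 0.0, 1.665]
wrist_force: [0.2, -0.0, -0.3]
width: 0.0305
```

apply_moves(
  moves=[
    [[-0.01, -0.32, 0], [0, 0, -0.05], 0.32],
    [[-0.03, -0.64, 0], [0, 0, -0.1], 0.32],
    [[-0.05, -0.83, 0], [0, 0, -0.13], 0.32],
    [[-0.08, -1.02, 0], [0, 0, -0.16], 0.32],
    [[-0.13, -1.27, 0], [0, 0, -0.2], 0.32],
    [[-0.18, -1.52, 0], [0, 0, -0.24], 0.32],
    [[-0.25, -1.77, 0], [0, 0, -0.28], 0.32],
    [[-0.33, -2.01, 0], [0, 0, -0.32], 0.32],
    [[-0.41, -2.26, 0], [0, 0, -0.36], 0.32],
    [[-0.51, -2.49, 0], [0, 0, -0.4], 0.32],
  ],
)

```text
time: 3.53
tool_pos: [0.518, 0.1097, 0.1169]
ee_rot: [3.133, 0.002, 2.068]
wrist_force: [6.0, 3.0, -3.8]
width: 0.0299
```

```bash
cat >> h.py <<'E'
def st(n=1):
    fs=[]
    for i in range(n):
        o=robot.get_obs(); p=o['tool_pos'][:2]-AX; r=np.hypot(*p); a=np.arctan2(p[1],p[0])
        t=np.array([-np.sin(a),np.cos(a)]); f=o['wrist_force']
        fs.append(f[:2]@t)
        if i==n-1: print('t %.2f r %.4f ang %.3f yaw %.3f z %.4f  Ft(ccw+) %.2f Fr %.2f Fz %.2f tz %.2f w %.4f'%(o['time'],r,a,o['ee_rot'][2],o['tool_pos'][2],f[:2]@t,f[:2]@p/r,f[2],o['wrist_torque'][2],o['width']))
    return o
E
python3 -c "
from h import *
st()"
```

```text
t 3.53 r 0.0609 ang 2.029 yaw 2.068 z 0.1169  Ft(ccw+) -6.74 Fr 0.02 Fz -3.80 tz -0.02 w 0.0299
```

apply_moves(
  moves=[
    [[-0.01, -0.26, 0], [0, 0, -0.04], 0.32],
    [[-0.02, -0.51, 0], [0, 0, -0.08], 0.32],
    [[-0.05, -0.77, 0], [0, 0, -0.12], 0.32],
    [[-0.08, -1.02, 0], [0, 0, -0.16], 0.32],
    [[-0.13, -1.27, 0], [0, 0, -0.2], 0.32],
    [[-0.18, -1.52, 0], [0, 0, -0.24], 0.32],
    [[-0.25, -1.77, 0], [0, 0, -0.28], 0.32],
    [[-0.33, -2.01, 0], [0, 0, -0.32], 0.32],
    [[-0.41, -2.26, 0], [0, 0, -0.36], 0.32],
    [[-0.51, -2.49, 0], [0, 0, -0.4], 0.32],
  ],
)

```text
time: 4.37
tool_pos: [0.4982, 0.0941, 0.1169]
ee_rot: [3.134, 0.004, 2.468]
wrist_force: [5.6, 5.1, -4.6]
width: 0.03
```

```bash
python3 -c "
from h import *
st()"
```

```text
t 4.37 r 0.0610 ang 2.445 yaw 2.468 z 0.1169  Ft(ccw+) -7.49 Fr -1.04 Fz -4.63 tz -0.05 w 0.0300
```

apply_moves(
  moves=[
    [[-0.01, -0.26, 0], [0, 0, -0.04], 0.32],
    [[-0.02, -0.51, 0], [0, 0, -0.08], 0.32],
    [[-0.05, -0.77, 0], [0, 0, -0.12], 0.32],
    [[-0.08, -1.02, 0], [0, 0, -0.16], 0.32],
    [[-0.13, -1.27, 0], [0, 0, -0.2], 0.32],
    [[-0.17, -1.46, 0], [0, 0, -0.23], 0.32],
    [[-0.22, -1.65, 0], [0, 0, -0.26], 0.32],
    [[-0.22, -1.65, 0], [0, 0, -0.26], 0.32],
    [[-0.22, -1.65, 0], [0, 0, -0.26], 0.32],
    [[-0.22, -1.65, 0], [0, 0, -0.26], 0.32],
  ],
)

```text
time: 5.2
tool_pos: [0.4891, 0.0799, 0.1169]
ee_rot: [3.136, 0.004, 2.726]
wrist_force: [3.2, 3.6, -2.2]
width: 0.03
```

```bash
python3 -c "
from h import *
st()
snap('top','t1');snap('side','s1')"
```

```text
t 5.20 r 0.0612 ang 2.722 yaw 2.726 z 0.1169  Ft(ccw+) -4.56 Fr -1.50 Fz -2.20 tz -0.02 w 0.0300
```

View pics/t1.png

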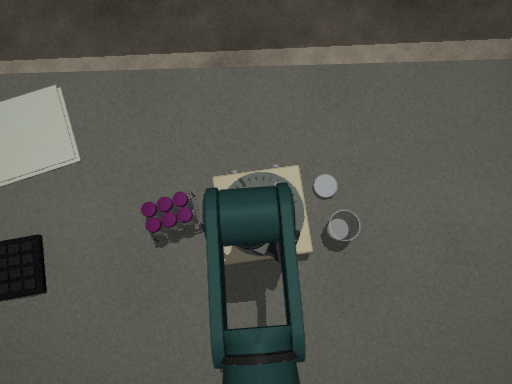

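apply_moves(
  moves=[
    [[0, 0.4, 0], [0, 0, 0], 0.32],
    [[0, 0.7, 0], [0, 0, 0], 0.32],
    [[0, 0.8, -1.5], [0, 0, 0], 0.32],
    [[0, 0.8, -4], [0, 0, 0], 0.32],
    [[0, 0.8, -7.5], [0, 0, 0], 0.4],
    [[0, 0.8, -10.5], [0, 0, 0], 0.5],
    [[0, 0.8, -11.5], [0, 0, 0], 0.6],
    [[0, 0.8, -11.5], [0, 0, 0], 0.6],
    [[0, 0.8, -11.5], [0, 0, 0], 0.6],
    [[0, 0.8, -11.5], [0, 0, 0], 0.6],
  ],
)

```text
time: 6.13
tool_pos: [0.4892, 0.0856, 0.2282]
ee_rot: [-3.14, -0.003, 2.726]
wrist_force: [-0.3, -0.2, -0.3]
width: 0.0563
```

```bash
python3 -c "
from h import *
o=st(); print(o['joint_positions'],o['tool_pos'],o['wrist_force'])
delta([.545,.055,.225],-.165); delta([.545,.055,.225],-.165+np.pi)"
```

```text
t 6.13 r 0.0637 ang 2.641 yaw 2.726 z 0.2282  Ft(ccw+) 0.31 Fr 0.17 Fz -0.34 tz -0.00 w 0.0563
[ 5.90659689e-02 -3.10156244e-02  1.47466340e+00 -2.22352710e-04
  1.70168780e+00 -1.09592453e+00] [0.48915382 0.08555053 0.22824208] [-0.30049291 -0.19145147 -0.33766984]
shift cm [-6.34 -0.54  0.3 ] rot [-5.000e-03  2.000e-03  2.891e+00]
shift cm [-6.34 -0.54  0.3 ] rot [-0.001 -0.003 -0.251]
```

apply_moves(
  moves=[
    [[-2, -0.2, 0], [0, 0, -0.06], 0.6],
    [[-4.5, -0.4, 0], [0, 0, -0.16], 0.6],
    [[-6, -0.5, 0], [0, 0, -0.25], 0.6],
    [[-6.3, -0.5, 1], [0, 0, -0.25], 0.6],
    [[-6.3, -0.5, 3], [0, 0, -0.25], 0.6],
    [[-6.3, -0.5, 5], [0, 0, -0.25], 0.6],
    [[-6.3, -0.5, 7], [0, 0, -0.25], 0.6],
    [[-6.3, -0.5, 8], [0, 0, -0.25], 0.6],
    [[-6.3, -0.5, 8.1], [0, 0, -0.25], 0.6],
    [[-6.3, -0.5, 8.1], [0, 0, -0.25], 0.6],
  ],
)

```text
time: 6.97
tool_pos: [0.5445, 0.0558, 0.1479]
ee_rot: [-3.141, -0.003, 2.975]
wrist_force: [1.2, 0.5, 0.5]
width: 0.0563
```

```bash
python3 -c "
from h import *
o=st(); print(o['tool_pos'],o['ee_rot'])
C=cal('wrist');print(proj('wrist',[.545,.055,.166],C), proj('wrist',[.545,.055,.147],C))
snap('wrist','w2')"
```

```text
t 6.97 r 0.0010 ang 2.131 yaw 2.975 z 0.1479  Ft(ccw+) -1.31 Fr -0.18 Fz 0.47 tz -0.05 w 0.0563
[0.54447263 0.05584052 0.14788237] [-3.14104159 -0.00329473  2.97505321]
[252.25070084 251.80191906] [252.47071115 238.54042861]
```

View pics/w2.png

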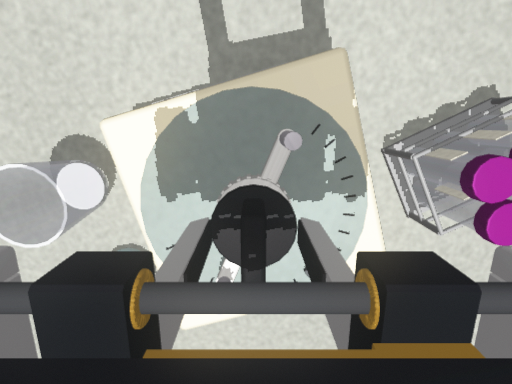

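The bar sits centred and aligned between the fingers, at about column 253. Post A's top is at about (290,140). I'll close on the knob.

apply_moves(
  moves=[
    [[0, 0, 0], [0, 0, 0], 0.4],
    [[0, 0, 0], [0, 0, 0], 0.3],
    [[0, 0, 0], [0, 0, 0], 0.22],
    [[0, 0, 0], [0, 0, 0], 0.18],
    [[0, 0, 0], [0, 0, 0], 0.15],
    [[0, 0, 0], [0, 0, 0], 0.12],
    [[0, 0, 0], [0, 0, 0], 0.1],
    [[0, 0, 0], [0, 0, 0], 0.1],
    [[0, 0, 0], [0, 0, 0], 0.1],
    [[0, 0, 0], [0, 0, 0], 0.1],
  ],
)

```text
time: 7.85
tool_pos: [0.5457, 0.0553, 0.1496]
ee_rot: [-3.141, 0.0, 2.976]
wrist_force: [-0.3, -1.8, 0.7]
width: 0.0139
```

```bash
python3 -c "
from h import *
o=st(); print(o['tool_pos'],o['ee_rot'],o['wrist_force'],o['wrist_torque'])
C=cal('wrist');p=ray('wrist',290,140,.13,C);print(p,np.hypot(*(p[:2]-AX)),np.arctan2(*(p[:2]-AX)[::-1]))"
```

```text
t 7.85 r 0.0008 ang 0.398 yaw 2.976 z 0.1496  Ft(ccw+) -1.53 Fr -0.92 Fz 0.68 tz 0.05 w 0.0139
[0.54574371 0.0553131  0.14956255] [-3.14093657e+00  1.99325938e-04  2.97565951e+00] [-0.25610711 -1.76964754  0.67857395] [-0.28189611 -0.07736515  0.04870737]
[0.4920895  0.08758262 0.13      ] 0.06213813392603172 2.5896319049691368
```

Run:
```python
from h import *
o=robot.get_obs();c,R,t=cal('wrist')
Rt=Ro.from_euler('xyz',o['ee_rot']).as_matrix();pt=o['tool_pos']
Rc=R@Rt; tc=R@pt+t   # tool->cam
R1=Ro.from_euler('xyz',[-3.14,0,1.669]).as_matrix();p1=np.array([.5394,.1181,.2187])
Rn=Rc@R1.T; C=(c,Rn,tc-Rn@p1)
for z,u,v in((.130,255,198.2),(.079,150+647/3.7,140+200/2.8),(.079,150+612/3.7,140+208/2.8),(.079,150+682/3.7,140+192/2.8)):
    p=ray('w',u,v,z,C);d=p[:2]-AX;print(p,np.hypot(*d),np.arctan2(d[1],d[0]))
```

```text
[0.54008564 0.12007901 0.13      ] 0.06526430113888487 1.6461669903127019
[0.61967203 0.09915704 0.079     ] 0.08675111586358396 0.5340323557915101
[0.60977436 0.09486103 0.079     ] 0.07605668798262305 0.5516537285532923
[0.62951971 0.10343136 0.079     ] 0.09741241482545508 0.5203438727840874
```

apply_moves(
  moves=[
    [[0, 0, 0], [0, 0, -0.05], 0.1],
    [[0, 0, 0], [0, 0, -0.13], 0.1],
    [[0, 0, 0], [0, 0, -0.21], 0.1],
    [[0, 0, 0], [0, 0, -0.29], 0.1],
    [[0, 0, 0], [0, 0, -0.37], 0.1],
    [[0, 0, 0], [0, 0, -0.45], 0.1],
    [[0, 0, 0], [0, 0, -0.53], 0.1],
    [[0, 0, 0], [0, 0, -0.61], 0.1],
    [[0, 0, 0], [0, 0, -0.67], 0.1],
    [[0, 0, 0], [0, 0, -0.69], 0.1],
  ],
)

```text
time: 8.68
tool_pos: [0.5457, 0.0554, 0.1496]
ee_rot: [-3.141, -0.0, -2.616]
wrist_force: [-0.2, -1.8, 1.1]
width: 0.0136
```

apply_moves(
  moves=[
    [[0, 0, 0], [0, 0, 0], 0.1],
    [[0, 0, 0], [0, 0, 0], 0.1],
    [[0, 0, 0], [0, 0, 0], 0.1],
    [[0, 0, 0], [0, 0, 0], 0.3],
    [[0, 0, 0], [0, 0, 0], 0.5],
    [[0, 0, 0], [0, 0, 0], 0.6],
    [[0, 0, -2], [0, 0, 0], 0.6],
    [[0, 0, -5], [0, 0, 0], 0.6],
    [[0, 0, -7.5], [0, 0, 0], 0.6],
    [[0, 0, -7.5], [0, 0, 0], 0.6],
  ],
)

```text
time: 9.52
tool_pos: [0.5483, 0.0559, 0.2308]
ee_rot: [-3.136, 0.01, -2.617]
wrist_force: [0.2, -0.1, 1.0]
width: 0.0553
```

```bash
python3 -c "
from h import *
o=st(); print(o['tool_pos'],o['ee_rot'],o['joint_positions'])
snap('side','s2')
im=cv2.imread('pics/s2.png');cv2.imwrite('pics/s2z.png',cv2.resize(im[160:280,210:350],None,fx=5,fy=5,interpolation=cv2.INTER_CUBIC))
snap('wrist','w3')"
```

```text
t 9.52 r 0.0034 ang 0.263 yaw -2.617 z 0.2308  Ft(ccw+) -0.13 Fr 0.19 Fz 0.97 tz 0.03 w 0.0553
[0.54828716 0.05588419 0.23084238] [-3.13638653  0.00977547 -2.61728635] [-1.55370472e-03  7.95526387e-02  1.35665192e+00  4.07104408e-04
  1.69432013e+00 -2.09657850e+00]
```

View pics/s2z.png

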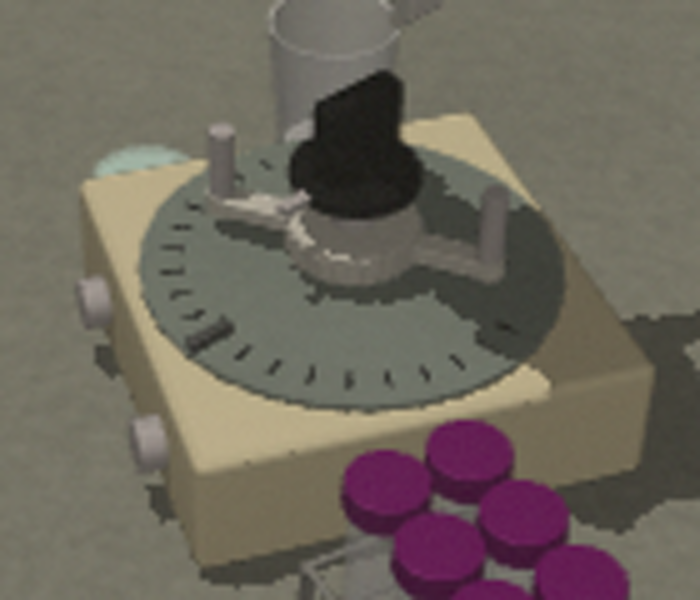

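View pics/w3.png

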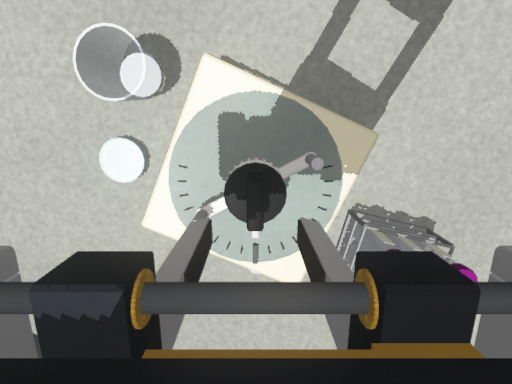

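Run:
```python
from h import *
C=cal('side')
for a in(.4,.525,.65): 
  u=proj('side',[*(AX+.044*np.array([np.cos(a),np.sin(a)])),.122],C); print(a,(u-[210,160])*5)
  u=proj('side',[*(AX+.085*np.array([np.cos(a),np.sin(a)])),.079],C); print('  mark',(u-[210,160])*5)
im=cv2.imread('pics/w3.png');cv2.imwrite('pics/w3z.png',cv2.resize(im[140:280,180:330],None,fx=4,fy=4,interpolation=cv2.INTER_CUBIC))
cw=cal('wrist')
p=ray('w',314,161,.13,cw)[:2]-AX;print(np.hypot(*p),np.arctan2(p[1],p[0]))
for a in (1.6,):
  pass
```

```text
0.4 [271.99007728 204.23250619]
  mark [193.40891817 313.60458901]
0.525 [279.83067177 210.39223604]
  mark [207.85927492 326.34264722]
0.65 [288.92051788 215.97019712]
  mark [224.88471443 337.96150776]
0.06340863682907044 2.63959642356326
```

View pics/w3z.png

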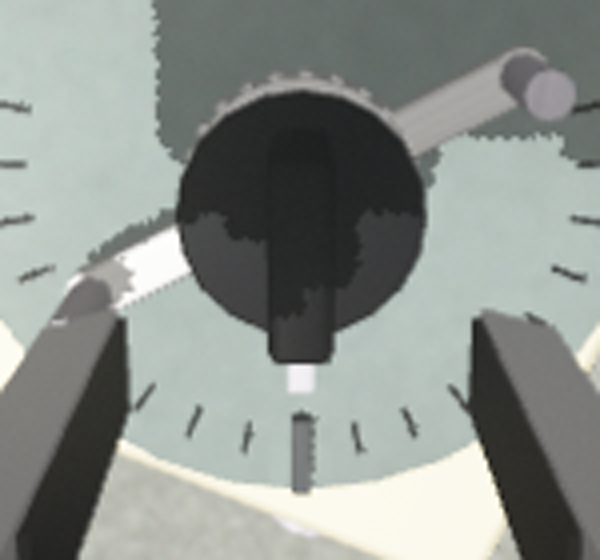

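The pointer and mark are in one line, both at about column 255 in the wrist view. Next I straddle post A again, now at about 2.6 rad.

Run:
```python
from h import *
cw=cal('wrist')
p=ray('w',317.5,163.7,.13,cw)[:2]-AX;a=np.arctan2(p[1],p[0]);print(np.hypot(*p),a)
a=2.605
P=AX+.064*np.array([np.cos(a),np.sin(a)]);print(P)
delta([*P,.225],a)
```

```text
0.06506460730774535 2.5810616810831446
[0.48999485 0.08771747]
shift cm [3.28 5.58 0.03] rot [0.    0.003 1.061]
```

apply_moves(
  moves=[
    [[0.6, 1, 0], [0, 0, 0.12], 0.5],
    [[1.2, 2, 0], [0, 0, 0.24], 0.4],
    [[1.8, 3.2, 0], [0, 0, 0.36], 0.32],
    [[2.4, 4.2, 0], [0, 0, 0.48], 0.32],
    [[3, 5.2, 0], [0, 0, 0.6], 0.32],
    [[3.2, 5.6, 0], [0, 0, 0.72], 0.32],
    [[3.2, 5.6, 0], [0, 0, 0.84], 0.32],
    [[3.2, 5.6, 0], [0, 0, 0.96], 0.32],
    [[3.2, 5.6, 0], [0, 0, 1.07], 0.32],
    [[3.2, 5.6, 0], [0, 0, 1.07], 0.32],
  ],
)

```text
time: 10.45
tool_pos: [0.489, 0.0882, 0.2221]
ee_rot: [-3.14, -0.003, 2.594]
wrist_force: [-0.1, -0.4, -0.3]
width: 0.0299
```

Run:
```python
from h import *
o=st();print(o['tool_pos'])
a=2.59
P=AX+.064*np.array([np.cos(a),np.sin(a)]);print(P)
delta([*P,.115],a)
snap('wrist','w4');print(proj('wrist',[*P,.13]))
```

```text
t 10.45 r 0.0651 ang 2.607 yaw 2.594 z 0.2221  Ft(ccw+) 0.38 Fr -0.05 Fz -0.30 tz 0.01 w 0.0299
[0.48897075 0.088184   0.22210529]
[0.49049178 0.08853884]
shift cm [-0.15  0.13 10.71] rot [-0.002 -0.003  0.004]
[255.23093908 200.67074644]
```

View pics/w4.png

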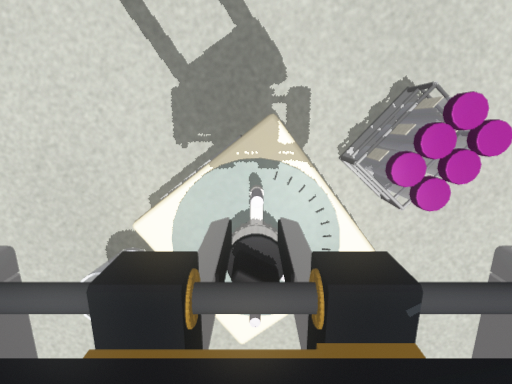

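The post is in the middle of the jaw gap, at (256,197). I'll descend.

apply_moves(
  moves=[
    [[0, 0, 1.5], [0, 0, 0], 0.32],
    [[0, 0, 3.5], [0, 0, 0], 0.32],
    [[0, 0, 5.5], [0, 0, 0], 0.32],
    [[0, 0, 7.5], [0, 0, 0], 0.32],
    [[0, 0, 9], [0, 0, 0], 0.32],
    [[0, 0, 10], [0, 0, 0], 0.32],
    [[0, 0, 10.6], [0, 0, 0], 0.32],
    [[0, 0, 10.6], [0, 0, 0], 0.32],
    [[0, 0, 10.6], [0, 0, 0], 0.32],
    [[0, 0, 10.6], [0, 0, 0], 0.32],
  ],
)

```text
time: 11.33
tool_pos: [0.4907, 0.0881, 0.1196]
ee_rot: [3.14, 0.002, 2.596]
wrist_force: [0.5, 0.0, 0.8]
width: 0.0302
```

Run:
```python
from h import *
o=st();print(o['tool_pos'],o['ee_rot'])
```

```text
t 11.33 r 0.0636 ang 2.593 yaw 2.596 z 0.1196  Ft(ccw+) -0.28 Fr -0.43 Fz 0.78 tz 0.06 w 0.0302
[0.49074421 0.0881299  0.11960304] [3.14039516e+00 1.75101307e-03 2.59628886e+00]
```

apply_moves(
  moves=[
    [[-0.01, 0.38, 0], [0, 0, 0.06], 0.32],
    [[-0.05, 0.77, 0], [0, 0, 0.12], 0.32],
    [[-0.08, 1.02, 0], [0, 0, 0.16], 0.32],
    [[-0.13, 1.27, 0], [0, 0, 0.2], 0.32],
    [[-0.18, 1.52, 0], [0, 0, 0.24], 0.32],
    [[-0.25, 1.77, 0], [0, 0, 0.28], 0.32],
    [[-0.33, 2.01, 0], [0, 0, 0.32], 0.32],
    [[-0.41, 2.26, 0], [0, 0, 0.36], 0.32],
    [[-0.41, 2.26, 0], [0, 0, 0.36], 0.32],
    [[-0.41, 2.26, 0], [0, 0, 0.36], 0.32],
  ],
)

```text
time: 12.17
tool_pos: [0.5048, 0.1036, 0.1198]
ee_rot: [-3.139, 0.002, 2.236]
wrist_force: [-3.7, -4.3, 2.9]
width: 0.0298
```

```bash
cat >> h.py <<'E'
def hold(n=4):
    F=[];A=[]
    for i in range(n):
        o=robot.get_obs(); p=o['tool_pos'][:2]-AX; a=np.arctan2(p[1],p[0]); 
        f=o['wrist_force'][:2]@np.array([-np.sin(a),np.cos(a)]); F.append(f);A.append(a)
        if i<n-1: optics.snapshot('side')
    print('t %.2f r %.4f z %.3f ang %.4f yaw %.3f Ft mean %.2f'%(o['time'],np.hypot(*p),o['tool_pos'][2],np.mean(A),o['ee_rot'][2],np.mean(F)),np.round(F,2))
E
python3 -c "
from h import *
hold()"
```

```text
t 12.32 r 0.0630 z 0.120 ang 2.2619 yaw 2.236 Ft mean 5.19 [5.63 4.66 5.08 5.38]
```

apply_moves(
  moves=[
    [[-0.01, 0.26, 0], [0, 0, 0.04], 0.32],
    [[-0.02, 0.51, 0], [0, 0, 0.08], 0.32],
    [[-0.05, 0.77, 0], [0, 0, 0.12], 0.32],
    [[-0.08, 1.02, 0], [0, 0, 0.16], 0.32],
    [[-0.13, 1.27, 0], [0, 0, 0.2], 0.32],
    [[-0.18, 1.52, 0], [0, 0, 0.24], 0.32],
    [[-0.25, 1.77, 0], [0, 0, 0.28], 0.32],
    [[-0.25, 1.77, 0], [0, 0, 0.28], 0.32],
    [[-0.25, 1.77, 0], [0, 0, 0.28], 0.32],
    [[-0.25, 1.77, 0], [0, 0, 0.28], 0.32],
  ],
)

```text
time: 13.15
tool_pos: [0.5199, 0.113, 0.1198]
ee_rot: [-3.139, 0.002, 1.956]
wrist_force: [-3.8, -3.3, 3.4]
width: 0.0301
```

```bash
python3 -c "
from h import *
hold()"
```

```text
t 13.30 r 0.0632 z 0.120 ang 1.9796 yaw 1.956 Ft mean 4.87 [4.84 4.01 5.23 5.39]
```

apply_moves(
  moves=[
    [[-0.01, 0.26, 0], [0, 0, 0.04], 0.32],
    [[-0.02, 0.51, 0], [0, 0, 0.08], 0.32],
    [[-0.05, 0.77, 0], [0, 0, 0.12], 0.32],
    [[-0.08, 1.02, 0], [0, 0, 0.16], 0.32],
    [[-0.13, 1.27, 0], [0, 0, 0.2], 0.32],
    [[-0.13, 1.27, 0], [0, 0, 0.2], 0.32],
    [[-0.13, 1.27, 0], [0, 0, 0.2], 0.32],
    [[-0.13, 1.27, 0], [0, 0, 0.2], 0.32],
    [[-0.13, 1.27, 0], [0, 0, 0.2], 0.32],
    [[-0.13, 1.27, 0], [0, 0, 0.2], 0.32],
  ],
)

```text
time: 14.13
tool_pos: [0.5319, 0.1169, 0.1198]
ee_rot: [-3.139, 0.002, 1.756]
wrist_force: [-4.6, -3.0, 3.6]
width: 0.0304
```

```bash
python3 -c "
from h import *
hold()"
```

```text
t 14.28 r 0.0633 z 0.120 ang 1.7794 yaw 1.756 Ft mean 5.10 [5.08 5.4  5.05 4.87]
```

apply_moves(
  moves=[
    [[-0.01, 0.26, 0], [0, 0, 0.04], 0.32],
    [[-0.02, 0.51, 0], [0, 0, 0.08], 0.32],
    [[-0.05, 0.77, 0], [0, 0, 0.12], 0.32],
    [[-0.08, 1.02, 0], [0, 0, 0.16], 0.32],
    [[-0.13, 1.27, 0], [0, 0, 0.2], 0.32],
    [[-0.13, 1.27, 0], [0, 0, 0.2], 0.32],
    [[-0.13, 1.27, 0], [0, 0, 0.2], 0.32],
    [[-0.13, 1.27, 0], [0, 0, 0.2], 0.32],
    [[-0.13, 1.27, 0], [0, 0, 0.2], 0.32],
    [[-0.13, 1.27, 0], [0, 0, 0.2], 0.32],
  ],
)

```text
time: 15.12
tool_pos: [0.5444, 0.1184, 0.1197]
ee_rot: [-3.139, 0.001, 1.556]
wrist_force: [-5.3, -1.2, 2.5]
width: 0.0301
```

```bash
python3 -c "
from h import *
hold()"
```

```text
t 15.27 r 0.0634 z 0.120 ang 1.5800 yaw 1.556 Ft mean 5.05 [5.28 5.27 4.82 4.82]
```

apply_moves(
  moves=[
    [[-0.01, 0.26, 0], [0, 0, 0.04], 0.32],
    [[-0.02, 0.51, 0], [0, 0, 0.08], 0.32],
    [[-0.05, 0.77, 0], [0, 0, 0.12], 0.32],
    [[-0.08, 1.02, 0], [0, 0, 0.16], 0.32],
    [[-0.13, 1.27, 0], [0, 0, 0.2], 0.32],
    [[-0.13, 1.27, 0], [0, 0, 0.2], 0.32],
    [[-0.13, 1.27, 0], [0, 0, 0.2], 0.32],
    [[-0.13, 1.27, 0], [0, 0, 0.2], 0.32],
    [[-0.13, 1.27, 0], [0, 0, 0.2], 0.32],
    [[-0.13, 1.27, 0], [0, 0, 0.2], 0.32],
  ],
)

```text
time: 16.1
tool_pos: [0.557, 0.1174, 0.1197]
ee_rot: [-3.139, 0.001, 1.356]
wrist_force: [-4.7, -0.1, 3.2]
width: 0.0299
```

```bash
python3 -c "
from h import *
hold()"
```

```text
t 16.25 r 0.0635 z 0.120 ang 1.3813 yaw 1.356 Ft mean 4.86 [4.59 4.75 5.1  4.99]
```

apply_moves(
  moves=[
    [[-0.01, 0.26, 0], [0, 0, 0.04], 0.32],
    [[-0.02, 0.51, 0], [0, 0, 0.08], 0.32],
    [[-0.05, 0.77, 0], [0, 0, 0.12], 0.32],
    [[-0.08, 1.02, 0], [0, 0, 0.16], 0.32],
    [[-0.13, 1.27, 0], [0, 0, 0.2], 0.32],
    [[-0.13, 1.27, 0], [0, 0, 0.2], 0.32],
    [[-0.13, 1.27, 0], [0, 0, 0.2], 0.32],
    [[-0.13, 1.27, 0], [0, 0, 0.2], 0.32],
    [[-0.13, 1.27, 0], [0, 0, 0.2], 0.32],
    [[-0.13, 1.27, 0], [0, 0, 0.2], 0.32],
  ],
)

```text
time: 17.08
tool_pos: [0.5689, 0.114, 0.1197]
ee_rot: [-3.138, 0.001, 1.157]
wrist_force: [-6.2, 1.3, 2.9]
width: 0.0304
```

```bash
python3 -c "
from h import *
hold()"
```

```text
t 17.23 r 0.0636 z 0.120 ang 1.1863 yaw 1.157 Ft mean 5.85 [6.21 5.98 6.4  4.8 ]
```

apply_moves(
  moves=[
    [[-0.01, 0.26, 0], [0, 0, 0.04], 0.32],
    [[-0.02, 0.51, 0], [0, 0, 0.08], 0.32],
    [[-0.05, 0.77, 0], [0, 0, 0.12], 0.32],
    [[-0.08, 1.02, 0], [0, 0, 0.16], 0.32],
    [[-0.13, 1.27, 0], [0, 0, 0.2], 0.32],
    [[-0.13, 1.27, 0], [0, 0, 0.2], 0.32],
    [[-0.13, 1.27, 0], [0, 0, 0.2], 0.32],
    [[-0.13, 1.27, 0], [0, 0, 0.2], 0.32],
    [[-0.13, 1.27, 0], [0, 0, 0.2], 0.32],
    [[-0.13, 1.27, 0], [0, 0, 0.2], 0.32],
  ],
)

```text
time: 18.07
tool_pos: [0.5795, 0.1083, 0.1196]
ee_rot: [-3.137, 0.001, 0.957]
wrist_force: [-6.8, 2.5, 2.8]
width: 0.03
```

```bash
python3 -c "
from h import *
hold()"
```

```text
t 18.22 r 0.0635 z 0.120 ang 0.9973 yaw 0.957 Ft mean 7.17 [7.08 7.62 7.23 6.76]
```

apply_moves(
  moves=[
    [[-0.01, 0.26, 0], [0, 0, 0.04], 0.32],
    [[-0.02, 0.51, 0], [0, 0, 0.08], 0.32],
    [[-0.05, 0.77, 0], [0, 0, 0.12], 0.32],
    [[-0.05, 0.77, 0], [0, 0, 0.12], 0.32],
    [[-0.05, 0.77, 0], [0, 0, 0.12], 0.32],
    [[-0.05, 0.77, 0], [0, 0, 0.12], 0.32],
    [[-0.05, 0.77, 0], [0, 0, 0.12], 0.32],
    [[-0.05, 0.77, 0], [0, 0, 0.12], 0.32],
    [[-0.05, 0.77, 0], [0, 0, 0.12], 0.32],
    [[-0.05, 0.77, 0], [0, 0, 0.12], 0.32],
  ],
)

```text
time: 19.05
tool_pos: [0.5852, 0.1041, 0.1196]
ee_rot: [-3.136, 0.001, 0.837]
wrist_force: [-7.0, 3.4, 2.9]
width: 0.0303
```

```bash
python3 -c "
from h import *
hold(8)"
```

```text
t 19.40 r 0.0635 z 0.120 ang 0.8845 yaw 0.838 Ft mean 8.17 [7.56 8.26 9.04 8.55 8.38 7.92 7.74 7.95]
```

apply_moves(
  moves=[
    [[-0.01, 0.26, 0], [0, 0, 0.04], 0.32],
    [[-0.02, 0.51, 0], [0, 0, 0.08], 0.32],
    [[-0.05, 0.77, 0], [0, 0, 0.12], 0.32],
    [[-0.05, 0.77, 0], [0, 0, 0.12], 0.32],
    [[-0.05, 0.77, 0], [0, 0, 0.12], 0.32],
    [[-0.05, 0.77, 0], [0, 0, 0.12], 0.32],
    [[-0.05, 0.77, 0], [0, 0, 0.12], 0.32],
    [[-0.05, 0.77, 0], [0, 0, 0.12], 0.32],
    [[-0.05, 0.77, 0], [0, 0, 0.12], 0.32],
    [[-0.05, 0.77, 0], [0, 0, 0.12], 0.32],
  ],
)

```text
time: 20.23
tool_pos: [0.5905, 0.0992, 0.1196]
ee_rot: [-3.135, 0.001, 0.718]
wrist_force: [-7.8, 4.1, 3.6]
width: 0.0302
```

```bash
python3 -c "
from h import *
hold(8)"
```

```text
t 20.58 r 0.0634 z 0.120 ang 0.7719 yaw 0.718 Ft mean 8.77 [8.33 8.63 7.88 8.27 9.36 9.22 9.45 8.98]
```

Held push is about 8.8–9 N, at about 0.5 rad past the felt seat. Both readings put it mid-window, so I'll back off and leave.

apply_moves(
  moves=[
    [[0, -0.3, 0], [0, 0, 0], 0.32],
    [[0, -0.6, 0], [0, 0, 0], 0.32],
    [[0, -0.9, 0], [0, 0, 0], 0.32],
    [[0, -1, -0.5], [0, 0, 0], 0.32],
    [[0, -1, -2.5], [0, 0, 0], 0.32],
    [[0, -1, -5.5], [0, 0, 0], 0.32],
    [[0, -1, -9], [0, 0, 0], 0.32],
    [[0, -1, -12], [0, 0, 0], 0.32],
    [[0, -1, -13], [0, 0, 0], 0.32],
    [[0, -1, -13], [0, 0, 0], 0.32],
  ],
)

```text
time: 21.42
tool_pos: [0.5882, 0.1042, 0.2531]
ee_rot: [3.136, -0.007, 0.716]
wrist_force: [0.1, 0.1, 0.3]
width: 0.0301
```

apply_moves(
  moves=[
    [[-3, 0, 0], [0, 0, 0], 0.32],
    [[-7, 0, 0], [0, 0, 0], 0.32],
    [[-11, 0, 0], [0, 0, 0], 0.32],
    [[-15, 0, 0], [0, 0, 0], 0.32],
    [[-18, 0, 0], [0, 0, 0], 0.32],
    [[-21, 0, 0], [0, 0, 0], 0.32],
    [[-24, 0, 0], [0, 0, 0], 0.32],
    [[-25, 0, 0], [0, 0, 0], 0.32],
    [[-25, 0, 0], [0, 0, 0], 0.32],
    [[-25, 0, 0], [0, 0, 0], 0.32],
  ],
)

```text
time: 22.25
tool_pos: [0.3977, -0.0597, 0.2472]
ee_rot: [-3.14, 0.0, 0.715]
wrist_force: [1.1, -0.6, -0.3]
width: 0.0299
```

```bash
python3 -c "
from h import *
st();snap('top','t5');snap('side','s5')
im=cv2.imread('pics/t5.png');cv2.imwrite('pics/t5z.png',cv2.resize(im[160:265,205:320],None,fx=5,fy=5,interpolation=cv2.INTER_CUBIC))
im=cv2.imread('pics/s5.png');cv2.imwrite('pics/s5z.png',cv2.resize(im[160:280,210:350],None,fx=5,fy=5,interpolation=cv2.INTER_CUBIC))"
```

```text
t 22.25 r 0.1867 ang -2.480 yaw 0.715 z 0.2472  Ft(ccw+) 1.13 Fr -0.45 Fz -0.25 tz 0.01 w 0.0299
```

View pics/t5z.png

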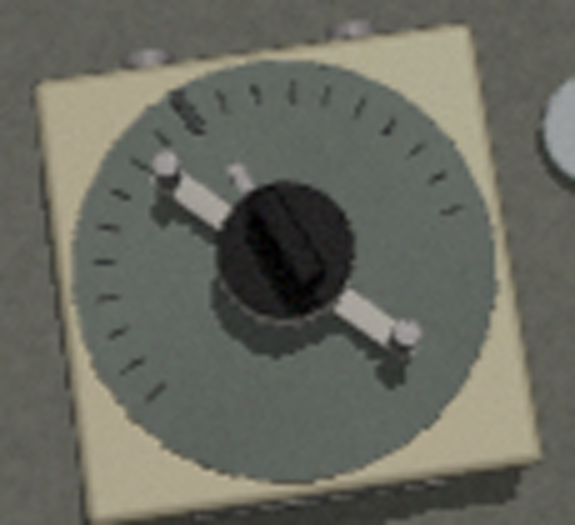

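View pics/s5.png

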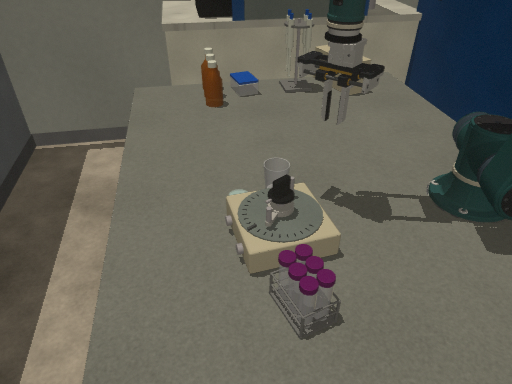

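```bash
python3 -c "
from h import *
for n,u,v,z in(('ptr',233,170,.122),('ptr2',237,177,.122),('mark',188,110,.079),('A',165,163,.13),('B',406,331,.13)):
    p=ray('top',205+u/5,160+v/5,z)[:2]-AX;print(n,np.hypot(*p),np.arctan2(p[1],p[0]))"
```

```text
ptr 0.042007511136090386 0.5388237241002686
ptr2 0.03842466108648066 0.5440271299215046
mark 0.08429281742398731 0.5197753582398477
A 0.06391901892331975 0.9240631890756033
B 0.06331678828234244 -2.213648623694427
```

```bash
python3 -c "
from h import *
print(job.close_job())"
```

```text
the job is handed in; nothing more can be done
None
```

I reset the dispenser's stroke and handed the job in at about 22 s of the 72 s allowed; `close_job` gave no verdict.

- **Loosening:** I turned the lock ring about 0.92 rad anticlockwise, past the 0.7 rad that frees it in any case.
- **Knob:** I then turned it about 0.69 rad anticlockwise until the pointer met the set mark. In the last top picture the pointer is at about 0.54 rad and the mark at about 0.52 rad, so the gap is about 0.02 rad against the 0.1 allowed.
- **Tightening:** The ring turned freely at about 5 N. The push began to rise at the seat, and I stopped about 0.5 rad past it, with a held push averaging 8.8 N (readings 7.9 to 9.5 N). This is a little under the 10 N you asked for but inside the 8 to 11 N window. I stopped there because judging by the angle past the seat would put the compression higher, at about 1.0 to 1.3 mm.
- **Not checked:** I could not read the clamp compression itself; it is inferred from the push and the angle past the seat. On both readings it falls within 0.5 to 1.48 mm.
- **End state:** The gripper is clear and touches nothing. The ring stayed where I left it, and the side view shows the rack, beaker and dish looking where they started; I did not measure them again.

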